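# Switch off and unplug the charger

### The arm

A 7-joint arm with a two-finger parallel gripper is mounted at the origin on the work surface. World frame = base frame: x ahead of the robot, y to its left, z up, the work surface at z = 0. Lengths are in m, angles in rad, forces in N, time in s.
With the tool pointing down it reaches from about 0.375 to 0.925 m from the base axis. Payload 3.1 kg.
Tool frame: the origin (TCP) lies midway between the tips of the shut fingers; the grasp point (between the pads) lies 19 mm behind it; z points along the fingers, y is the line along which they close (so a half turn about z gives the same grasp; the last joint's range is limited). The gripper opens to 85 mm and grips with 20 to 120 N. Pads are 22 mm wide; open, the fingers measure 114 mm over their backs; the gripper's body (76 mm by 85 mm) begins 54 mm behind the grasp point. The pads swing forward as they close: fully open they stand 13 mm farther back than shut.
Start: joints at [1.042, 0.383, 0.044, 1.598, -0.018, 1.161, -0.05], TCP at [0.271, -0.591, 0.231] pointing down, gripper open.
Joint ranges: [-2.61, 2.61], [-0.41, 2.15], [-1.48, 1.57], [0, 2.5], [-1.57, 4.71], [0.05, 1.97], [-2.85, 2.85]. Speed limits (rad/s): [2.79, 2.79, 3.14, 3.14, 3.14, 3.14, 3.14].

### API

Orientations are given as a rotation vector (axis times angle).
In Python, from bench import r gives the robot as it stands.
- The arm moves only by the shell command python3 -m jog 'ROWS' [FORCE]. ROWS is JSON, a list that holds one entry, the list of rows, each a list of 5 numbers: the opening, from 0 (shut) to 1 (fully open), then the shift along the tool's x, y, z each as a share of 0.4 m, from -1 to 1, then the turn about the tool's z as a share of pi rad, from -1 to 1. A call has 1 to 10 rows; each row is the pose to reach, as a shift and turn from the pose commanded when the call began, along the tool's axes at that moment, turning the shorter way round; what a row does not reach only later rows make up. A row lasts 1/12 s, in which the tool goes at most 41.7 mm and 7.16 degrees, less where a joint would pass 70% of its speed; a pose out of reach is approached as far as the arm can. A call with a number of a shift or a turn outside -1 to 1 is refused whole. A call with a gripper value outside its range is refused whole. The fingers move at their own pace and stop on an object; FORCE is the grip in N (left out, the last holds). Time passes only in rows, so rows that repeat a pose let the fingers close. It gives the time, the measured TCP pose, the force, the opening and the grip force at its end, in the units of the state.
- r.get_state(): the state, without advancing time (a new reading comes with each control period).
- r.capture(name): name is "side" or "top" or "wrist"; returns the picture (400x640x3 uint8, blue, green, red); there is no depth.
- r.camera_info(name): a dict with "fov_y" (degrees; the focal length in pixels is half the picture's height over the tangent of half this angle, whatever the lens; pixels are square), "cx", "cy" (the principal point, pixels), "T" (4x4, takes a point from camera to world coordinates). Camera axes: x right, y down, z forward; pixel columns grow to the right and rows downward; lengths in m; the calibration is good to about 2 mm. A picture is of the moment at which its call begins: read the wrist's pose just before it. camera_info takes no time and is no camera call; for the wrist camera it gives the pose at the moment of the call.
- r.finish_job(): hands the job in; it is judged then, once.
The state is a dict: "time": time; "joint_pos": joint angles; "dq": joint speeds; "joint_efforts": joint torques, N m; "tcp_pos": TCP position; "ee_rot": TCP orientation; "contact_force": force on the tool from outside, world axes, zero at the start; "wrist_torque": the same for the moment, N m; "finger_gap": finger opening in m; "grasp_force": force on a finger pad.
Only numpy, scipy, OpenCV 4.12 (cv2) and the standard library are available. Lean on these libraries where they do the work, as an engineer would, in place of code of your own. Each camera call takes 0.05 s, during which the arm holds its last target. There are 200 camera calls.

### The job

Turn the timer dial on the white socket block back until its pointer is at the zero mark, and only then pull the tall charger straight up out of its socket against the spring catch. Stand it gently upright on the floor of the empty bay of the wooden desk tray, without dropping it, and let go. Leave the low night light plugged in, the dial at zero and everything else on the desk where it is.

Things in the scene. Friction and masses are not known exactly. Their poses are not given: they have to be found in the camera images.
- power_block: White timer socket block fixed to the desk: 110 mm (x) by 300 mm (y, -155 to +145 mm) by 60 mm high. Origin on the desk under it, z up. On top along y: the dial (y +85 mm) and two sockets (y -15 and -105 mm), the charger in one and the night light in the other. A socket is a well 40 mm (x) by 50 mm (y), its floor 30 mm above the desk.
- dial_axis (a point): The dial's upright turning axis at its underside, 62 mm above the desk; axes parallel to the block's. The dial: a flat black bezel 72 mm across, 8 mm thick, with an upright grip bar across its middle, 64 mm long, 14 mm wide, from 8 to 44 mm above this point. A white line on the bar's top and a white tab at the rim mark the pointer end.
- timer_dial (a joint): Dial angle in rad: 0 with the pointer at the zero mark (the bar then lies along the block's x, pointer to -x); grows clockwise seen from above. Starts between 0.6 and 1.3: turn it counter-clockwise to zero. It can be overshot (stops at -0.6 and 2.2) and stays where it is left; turning takes about 0.06 N m.
- charger: Tall black charger, 130 to 250 g: body 44 mm (x) by 60 mm (y) by 62 mm high, two steel ports on top; under it a plug foot 36 mm (x) by 44 mm (y) by 32 mm. Origin: centre of the foot's flat underside, z up; the body spans 32 to 94 mm above it. Plugged in, its axes are parallel to the block's and its origin is 30 mm, its top 124 mm, above the desk.
- zero_mark (a point): The zero mark: the one long thick black mark (13 x 6 mm) of the dial's scale, on the block's top on the -x side of the dial, 43 mm from the dial's axis. The pointer end must point at it.
- charger_grip (a point): Centre of the charger's body, 63 mm above its origin, 93 mm above the desk when plugged in; the 44 mm width along x is free on both sides. Two sprung rollers in the socket hold the foot: 10 to 15 N straight up pulls it past them within the first 8 mm, and the foot clears the block after 30 mm of lift.
- night_light: Low plug-in night light with the same plug foot in the other socket: black body 44 x 60 x 20 mm with a low round white lens, its top 92 mm above the desk when plugged in. Origin: centre of the foot's underside, 30 mm above the desk. Stays plugged in.
- tray: Open wooden desk tray, 230 mm (x) by 125 mm (y) by 28 mm high, walls 5 mm, a divider across its middle (25 mm high) making two bays. Origin: centre of its underside. Heavy enough to stay put (fixed).
- empty_bay (a point): Centre of the floor of the tray's empty bay (the -x one, nearer the robot; the other holds the roll of tape), 5 mm above the desk. Bay inside: 108 mm (x) by 115 mm (y). Axes parallel to the tray's.
- mug: white ceramic mug with a handle, 76 mm wide, 90 mm high, stands between robot and socket block. Origin: centre of its underside. Not to be disturbed.
- flask: steel vacuum flask with black cap, 66 mm wide, 185 mm high, stands beyond the block. Origin: centre of its underside. Not to be disturbed.
- tea_tin: round green tea tin, 72 mm wide, 110 mm high. Origin: centre of its underside. Not to be disturbed.
- stapler: black stapler, 140 x 36 x 50 mm. Origin: centre of its underside. Not to be disturbed.
- tea_cup: small white cup without handle, 68 mm wide, 50 mm high. Origin: centre of its underside. Not to be disturbed.
- tape: roll of clear tape lying in the far bay of the tray, 84 mm wide, 22 mm high. Origin: centre of its underside. Not to be disturbed.

How it is judged:
On the way, in this order (a step that is already met when the one before it is completed fails the run):
1. the dial is turned to zero with the charger still plugged in (value of joint timer_dial between -0.1 and 0.1 rad and z of charger in the frame of power_block below 0.038 m), for 0.2 s.
2. the charger is pulled clear of its socket, the dial still at zero (value of joint timer_dial between -0.1 and 0.1 rad and z of charger in the frame of power_block above 0.065 m), for 0.1 s.
At the end, for the whole second after the job is handed in: The dial is within 0.1 rad of zero; the charger stands upright (within 0.1 rad) and at rest with its foot on the floor of the empty bay (underside within 6 mm of it), released; the night light is still down in its socket (value of joint timer_dial between -0.1 and 0.1 rad and z of night_light in the frame of power_block below 0.036 m and x of charger in the frame of empty_bay between -0.05 and 0.05 m and y of charger in the frame of empty_bay between -0.055 and 0.055 m and z of charger in the frame of empty_bay between -0.004 and 0.006 m and angle between charger's own z axis and vertical below 0.1 rad and linear speed of charger below 0.02 m/s); the robot touches nothing.
It fails at once if the night light lifted out of its socket or shifted by more than 10 mm (distance of night_light from where it was at the start of the episode above 0.01 m).
It fails at once if the charger let go in the air (nothing holding it, its foot more than 20 mm above the tray floor, outside the block) (contact force between charger and anything else below 0.02 N and z of charger in the frame of empty_bay above 0.02 m and z of charger in the frame of power_block above 0.065 m).
It fails at once if a bystander moved by more than 40 mm (distance of any of mug, flask, tea_tin, stapler, tea_cup, tape from where it was at the start of the episode above 0.04 m).
It also fails if it takes over 51 s, if anything falls off the work surface, if the arm or the gripper's body presses on something with over 40 N, if the wrist force passes 120 N, or if a joint passes its speed limit or range.

## Working session

There is one attempt and no reset: what is moved stays moved. The work goes in short steps, Python scripts to look and compute and a shell command to move; the robot and the scene stay as the last step left them, time stands still between calls to the robot, and variables do not carry over. Pictures are saved under pics/ and viewed, at most 12 in all, crops included, and the job is handed in when it is done.

```bash
ls; mkdir -p pics; python3 - <<'E'
from bench import r
import cv2,numpy as np
s=r.get_state();print(s)
for n in("top","side"):
    im=r.capture(n);cv2.imwrite(f"pics/{n}0.png",im);i=r.camera_info(n);print(n,i)
E
```

```text
pics
{'time': 0.0, 'joint_pos': array([ 1.04219209,  0.38380458,  0.04381163,  1.59958167, -0.01788556,
        1.16118332, -0.04992915]), 'dq': array([ 1.68036081e-04, -7.73035222e-04,  7.99635200e-05,  6.89143957e-04,
        1.02663771e-03,  6.27896515e-04,  1.75968853e-03]), 'joint_efforts': array([ 1.64652433e-04, -4.33465576e+01,  1.02444749e+00, -2.49512404e+01,
        1.04331365e-02,  1.14064116e-02, -9.51742237e-06]), 'tcp_pos': array([ 0.27105277, -0.58975493,  0.22990289]), 'ee_rot': array([-3.06653276e+00, -6.71070434e-01,  1.08437243e-03]), 'contact_force': array([ 0.68108125, -0.19320972,  0.13407708]), 'wrist_torque': array([ 0.00306123, -0.01588416, -0.00716231]), 'grasp_force': 0.0, 'finger_gap': 0.08517794926145884}
top {'fov_y': 44.31637321767353, 'cx': 313.3069886437118, 'cy': 201.36080988929996, 'T': array([[-0.02886566, -0.99702642,  0.07144994,  0.41937005],
       [-0.99951615,  0.02796139, -0.01362415,  0.03293172],
       [ 0.0115858 , -0.07180864, -0.99735114,  1.27926139],
       [ 0.        ,  0.        ,  0.        ,  1.        ]])}
side {'fov_y': 43.961374726461116, 'cx': 323.35890922380696, 'cy': 202.15115803336437, 'T': array([[-0.98335217, -0.11668992,  0.13929099,  0.35404317],
       [-0.18076456,  0.55010679, -0.81529546,  0.92641469],
       [ 0.01851184, -0.82690144, -0.5620421 ,  0.69210729],
       [ 0.        ,  0.        ,  0.        ,  1.        ]])}
```

View pics/top0.png

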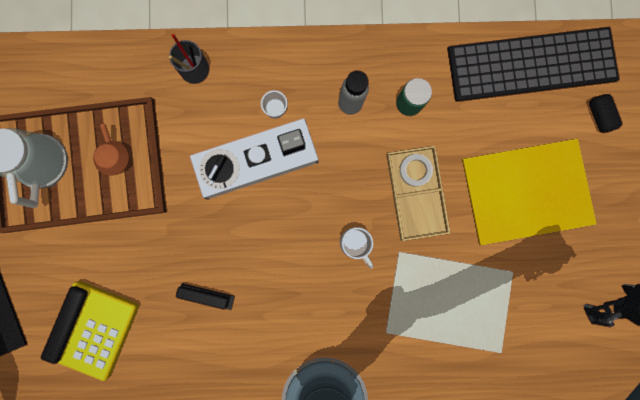

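View pics/side0.png

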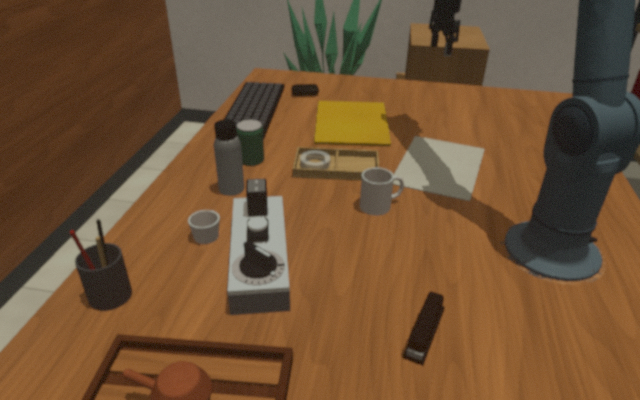

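```bash
cat > h.py <<'E'
import cv2,numpy as np
from bench import r
def cast(i,uv,z):
    f=200/np.tan(np.radians(i["fov_y"]/2));T=np.array(i["T"])
    d=T[:3,:3]@[(uv[0]-i["cx"])/f,(uv[1]-i["cy"])/f,1];o=T[:3,3]
    return o+d*(z-o[2])/d[2]
def proj(i,p):
    f=200/np.tan(np.radians(i["fov_y"]/2));T=np.array(i["T"])
    c=T[:3,:3].T@(np.array(p)-T[:3,3]);return np.array([i["cx"]+f*c[0]/c[2],i["cy"]+f*c[1]/c[2]])
def seg(im,lo,hi,box):
    x0,y0,x1,y1=box;m=np.zeros(im.shape[:2],np.uint8)
    m[y0:y1,x0:x1]=cv2.inRange(cv2.cvtColor(im[y0:y1,x0:x1],cv2.COLOR_BGR2HSV),lo,hi);return m
def big(m):
    return max(cv2.findContours(m,cv2.RETR_EXTERNAL,cv2.CHAIN_APPROX_NONE)[0],key=cv2.contourArea)
E
python3 - <<'E'
from h import *
im=cv2.imread("pics/top0.png");i=r.camera_info("top")
hsv=cv2.cvtColor(im,cv2.COLOR_BGR2HSV)
for p in[(200,160),(240,170),(300,130),(418,193),(420,212),(395,215),(455,200),(255,195),(250,185)]:print(p,hsv[p[1],p[0]])
m=seg(im,(0,0,135),(179,60,255),(180,112,325,205))
c=big(cv2.morphologyEx(m,cv2.MORPH_CLOSE,np.ones((9,9))))
w=np.array([cast(i,p[0],0.06)[:2] for p in c],np.float32)
rect=cv2.minAreaRect(w);print(rect);print(cv2.boxPoints(rect))
mt=im[80:260,170:470]
cv2.imwrite("pics/crop.png",cv2.resize(im[105:250,180:460],None,fx=2.8,fy=2.8,interpolation=cv2.INTER_CUBIC))
E
```

```text
(200, 160) [108  15 204]
(240, 170) [108  16 205]
(300, 130) [ 0  4 72]
(418, 193) [ 19 110 185]
(420, 212) [ 20 111 193]
(395, 215) [ 15 160 158]
(455, 200) [ 15 164 173]
(255, 195) [ 15 158 177]
(250, 185) [ 14 118 147]
((0.6235908269882202, 0.16286206245422363), (0.11612632125616074, 0.30300453305244446), 16.851280212402344)
[[0.5241021  0.29102704]
 [0.61193967 0.0010334 ]
 [0.72307956 0.03469709]
 [0.635242   0.32469073]]
```

View pics/crop.png

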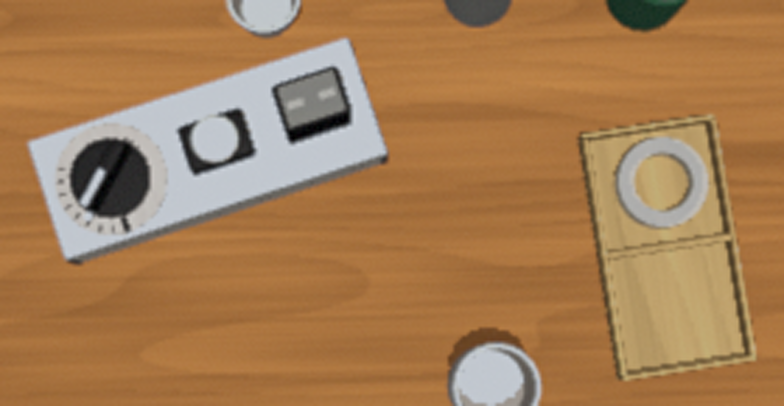

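```bash
cat > m.py <<'E'
from h import *
im=cv2.imread("pics/top0.png");i=r.camera_info("top")
th=np.radians(16.85);R=np.array([[np.cos(th),-np.sin(th)],[np.sin(th),np.cos(th)]])
far=np.array([[0.72308,0.0347],[0.63524,0.32469]]).mean(0)
O=far-R@[.055,-.005]
print("block O",O)
D=O+R@[0,.085];print("dial",D)
L=lambda p:R.T@(p[:2]-O)*1000
# charger grey top
m=seg(im,(0,0,95),(179,60,160),(272,125,310,160));c=big(m);w=np.array([cast(i,p[0],.124)[:2] for p in c],np.float32);q=cv2.minAreaRect(w);print("charger",q,L(np.array(q[0])))
m=seg(im,(0,0,0),(179,255,70),(192,145,243,192));c=big(m);w=np.array([cast(i,p[0],.07)[:2] for p in c],np.float32);q=cv2.minEnclosingCircle(w);print("bezel",q,L(np.array(q[0])))
for n,u in(("zero",(126,222)),("nl",(217,139))):
    p=cast(i,(u[0]/2.8+180,u[1]/2.8+105),.06 if n=="zero" else .092);print(n,p,L(p))
m=seg(im,(17,60,110),(30,135,255),(375,135,465,250));m=cv2.morphologyEx(m,cv2.MORPH_CLOSE,np.ones((9,9)))
c=big(m);w=np.array([cast(i,p[0],.028)[:2] for p in c],np.float32);q=cv2.minAreaRect(w);print("tray",q)
p=[cast(i,(u/2.8+180,v/2.8+105),.028)[:2] for u,v in((581,133),(713,116),(755,358),(622,379))];print("traycorners",np.array(p), np.mean(p,0))
a,b=[cast(i,(u/2.8+180,v/2.8+105),.106)[:2] for u,v in((103,170),(85,205))];v=R.T@(b-a);print("pointer deg from -x",np.degrees(np.arctan2(v[1],-v[0])))
E
python3 m.py
```

```text
block O [0.62507198 0.16853764]
dial [0.60043328 0.24988833]
charger ((0.652262806892395, 0.06744226813316345), (0.038806840777397156, 0.04979897290468216), 17.099103927612305) [  -3.28078785 -104.63676317]
bezel ((0.5952280759811401, 0.24734492599964142), 0.03478195518255234) [-5.71897852 84.0746092 ]
zero [0.55549723 0.23488431 0.06      ] [-47.35598045  83.66563224]
nl [0.62235649 0.14939771 0.092     ] [ -8.14694699 -17.53106925]
tray ((0.5243038535118103, -0.253785103559494), (0.22959712147712708, 0.12604953348636627), 7.111883163452148)
traycorners [[ 0.62986465 -0.17898226]
 [ 0.64241139 -0.30155234]
 [ 0.41873644 -0.32952062]
 [ 0.40319421 -0.20733643]] [ 0.52355167 -0.25434791]
pointer deg from -x 44.823424541298046
```

```bash
cat > go.py <<'E'
import sys,numpy as np
from bench import r
from scipy.spatial.transform import Rotation as Ro
# target TCP xyz and direction (deg) of the tool's y axis (mod 180); turn about tool z
x,y,z,a=map(float,sys.argv[1:5]);s=r.get_state()
M=Ro.from_rotvec(s["ee_rot"]).as_matrix()
cur=np.degrees(np.arctan2(M[1,1],M[0,1]));t=(cur-a+90)%180-90  # tool z down
d=M.T@(np.array([x,y,z])-s["tcp_pos"])
print("t",round(s["time"],2),"tcp",s["tcp_pos"].round(4),"ydir",round(cur,2),"zax",M[:,2].round(3),"q7",s["joint_pos"][6].round(3),"F",s["contact_force"].round(1),"gap",round(s["finger_gap"],4),"gf",round(s["grasp_force"],1))
print("row shift",(d/.4).round(4),"turn",round(t/180,4),"(deg",round(t,1),") alt",round((t-180*np.sign(t))/180,4))
E
python3 go.py 0.545 0.235 0.26 16.85
```

```text
t 0.1 tcp [ 0.2711 -0.5898  0.23  ] ydir -65.31 zax [-0.001  0.002 -1.   ] q7 -0.05 F [ 0.4 -0.4  1. ] gap 0.0852 gf 0.0
row shift [ 1.4835 -1.5878 -0.0714] turn -0.4565 (deg -82.2 ) alt 0.5435
```

```bash
python3 -m jog '[[[1,0.71,-0.76,-0.035,-0.22],[1,0.71,-0.76,-0.035,-0.22],[1,0.71,-0.76,-0.035,-0.22],[1,0.71,-0.76,-0.035,-0.22],[1,0.71,-0.76,-0.035,-0.22],[1,0.71,-0.76,-0.035,-0.22],[1,0.71,-0.76,-0.035,-0.22],[1,0.71,-0.76,-0.035,-0.22],[1,0.71,-0.76,-0.035,-0.22],[1,0.71,-0.76,-0.035,-0.22]]]'; python3 go.py 0.545 0.235 0.26 16.85
```

```text
time: 0.93
tcp_pos: [0.4023, -0.1936, 0.2451]
ee_rot: [-2.66, -1.671, 0.001]
contact_force: [0.9, -0.0, 0.2]
finger_gap: 0.0853
grasp_force: 0.0
t 0.93 tcp [ 0.4023 -0.1936  0.2451] ydir -25.73 zax [-0. -0. -1.] q7 -0.088 F [ 0.9 -0.   0.2] gap 0.0853 gf 0.0
row shift [ 1.1202 -0.1437 -0.0377] turn -0.2365 (deg -42.6 ) alt 0.7635
```

```bash
python3 -m jog '[[[1,1,-0.13,-0.035,-0.237],[1,1,-0.13,-0.035,-0.237],[1,1,-0.13,-0.035,-0.237],[1,1,-0.13,-0.035,-0.237],[1,1,-0.13,-0.035,-0.237],[1,1,-0.13,-0.035,-0.237],[1,1,-0.13,-0.035,-0.237],[1,1,-0.13,-0.035,-0.237],[1,1,-0.13,-0.035,-0.237],[1,1,-0.13,-0.035,-0.237]]]'; python3 go.py 0.545 0.235 0.26 16.85;  python3 - <<'E'
from h import *
i=r.camera_info("wrist");im=r.capture("wrist");cv2.imwrite("pics/w1.png",im);np.save("w1T.npy",i["T"]);print(i)
E
```

```text
time: 1.77
tcp_pos: [0.5291, 0.1918, 0.2593]
ee_rot: [-1.864, -2.527, -0.003]
contact_force: [-0.9, 0.5, 0.3]
finger_gap: 0.0855
grasp_force: 0.0
t 1.77 tcp [0.5291 0.1918 0.2593] ydir 17.15 zax [ 0.     0.003 -1.   ] q7 -0.27 F [-0.9  0.5  0.3] gap 0.0855 gf 0.0
row shift [ 0.0916  0.0699 -0.0016] turn 0.0017 (deg 0.3 ) alt -0.9983
{'fov_y': 61.969154409392466, 'cx': 327.1073849820337, 'cy': 198.68228093554734, 'T': array([[ 9.55697654e-01,  2.83032617e-01,  8.08364493e-02,
         5.09292071e-01],
       [ 2.94349633e-01, -9.19450286e-01, -2.60709541e-01,
         2.58797712e-01],
       [ 5.35792825e-04,  2.72953676e-01, -9.62027029e-01,
         4.02414214e-01],
       [ 0.00000000e+00,  0.00000000e+00,  0.00000000e+00,
         1.00000000e+00]])}
```

View pics/w1.png

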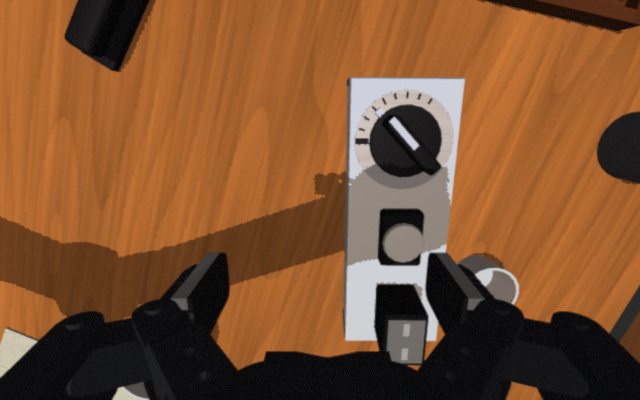

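The wrist view shows the dial at about (405,139), the zero mark at (362,141), the white line from (392,118) to (418,149), and the charger's top around (405,341).

```bash
cat > m2.py <<'E'
from h import *
im=cv2.imread("pics/w1.png");i=r.camera_info("wrist");i["T"]=np.load("w1T.npy")
P=lambda c,z:np.array([cast(i,p[0],z)[:2] for p in c],np.float32)
cen=lambda m:(lambda k:(k["m10"]/k["m00"],k["m01"]/k["m00"]))(cv2.moments(m,True))
# bezel
m=seg(im,(0,0,0),(179,255,75),(365,98,448,182));c=big(m);(q,rad)=cv2.minEnclosingCircle(P(cv2.convexHull(c),.07));print("bezel",q,rad)
# zero mark
m=seg(im,(0,0,0),(179,255,75),(354,132,369,150));z=cast(i,cen(m),.06)[:2];print("zero",z,cv2.boundingRect(m))
# white line
m=seg(im,(0,0,150),(179,60,255),(386,114,422,154));c=big(m);w=P(c,.106);q2=cv2.minAreaRect(w);print("line",q2,cv2.boundingRect(c))
v=cv2.fitLine(w,cv2.DIST_L2,0,.01,.01).ravel();print("line dir",np.degrees(np.arctan2(v[1],v[0])))
# block top corners (viewed)
for u in((349,79),(464,79),(450,340),(346,340)):print("corner",cast(i,u,.06)[:2])
# charger top, night-light lens
m=seg(im,(0,0,70),(179,80,190),(384,316,426,364));c=big(m);q3=cv2.minAreaRect(P(c,.124));print("charger",q3)
m=seg(im,(0,0,90),(179,80,200),(384,222,423,262));c=big(m);print("lens",cv2.minEnclosingCircle(P(c,.092)))
E
python3 m2.py
```

```text
bezel (0.5983137488365173, 0.24653154611587524) 0.040215954184532166
zero [0.55352728 0.23478152] (356, 139, 12, 5)
line ((0.5809060335159302, 0.2553749680519104), (0.006007326766848564, 0.033811602741479874), 60.03656005859375) (390, 117, 29, 33)
line dir -29.910172
corner [0.52284251 0.28755727]
corner [0.62945243 0.32039683]
corner [0.73333996 0.03933866]
corner [0.61253627 0.00218882]
charger ((0.6497971415519714, 0.06517180800437927), (0.036525607109069824, 0.050383247435092926), 17.03497314453125)
lens ((0.6256528496742249, 0.15178781747817993), 0.02375216595828533)
```

```bash
python3 go.py 0.5947 0.2473 0.078 60.1
```

```text
t 1.82 tcp [0.5294 0.1981 0.2598] ydir 17.53 zax [ 0.002  0.009 -1.   ] q7 -0.271 F [1.4 4.8 1.1] gap 0.0851 gf 0.0
row shift [0.0645 0.1906 0.456 ] turn -0.2365 (deg -42.6 ) alt 0.7635
```

```bash
python3 -m jog '[[[0.5,0,0,0,0],[0.5,0,0,0,0],[0.5,0,0,0,0],[0.5,0,0,0,0]]]' 40; python3 go.py 0.5947 0.2473 0.078 60.1
```

```text
time: 2.15
tcp_pos: [0.5292, 0.1847, 0.2588]
ee_rot: [1.874, 2.521, -0.003]
contact_force: [-0.7, -0.3, -0.3]
finger_gap: 0.0429
grasp_force: 0.0
t 2.15 tcp [0.5292 0.1847 0.2588] ydir 16.76 zax [-0.001 -0.002 -1.   ] q7 -0.265 F [-0.7 -0.3 -0.3] gap 0.0429 gf 0.0
row shift [0.1033 0.2023 0.4516] turn -0.2408 (deg -43.3 ) alt 0.7592
```

```bash
python3 -m jog '[[[0.5,0.103,0.202,0,-0.24],[0.5,0.103,0.202,0,-0.24],[0.5,0.103,0.202,0.1,-0.24],[0.5,0.103,0.202,0.2,-0.24],[0.5,0.103,0.202,0.25,-0.24],[0.5,0.103,0.202,0.25,-0.24],[0.5,0.103,0.202,0.25,-0.24],[0.5,0.103,0.202,0.25,-0.24],[0.5,0.103,0.202,0.25,-0.24],[0.5,0.103,0.202,0.25,-0.24]]]'; python3 go.py 0.5947 0.2473 0.078 60.1;python3 - <<'E'
from h import *
i=r.camera_info("wrist");im=r.capture("wrist");cv2.imwrite("pics/w2.png",im)
np.save("w2T.npy",i["T"])
E
```

```text
time: 2.98
tcp_pos: [0.5956, 0.25, 0.161]
ee_rot: [0.813, 3.032, 0.002]
contact_force: [0.2, 0.5, -0.1]
finger_gap: 0.043
grasp_force: 0.0
t 2.98 tcp [0.5956 0.25   0.161 ] ydir 59.99 zax [ 0.003  0.001 -1.   ] q7 0.27 F [ 0.2  0.5 -0.1] gap 0.043 gf 0.0
row shift [-0.001  -0.0074  0.2074] turn -0.0006 (deg -0.1 ) alt 0.9994
```

View pics/w2.png

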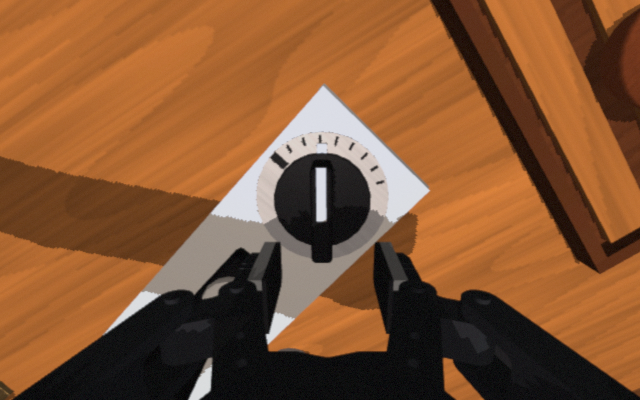

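Bar upright at column 321, centred between the fingers (265–390). Descending and closing.

```bash
python3 -m jog '[[[0.5,0,0,0.1,0],[0.5,0,0,0.15,0],[0.5,0,0,0.2,0],[0.5,0,0,0.2,0],[0.5,0,0,0.2,0],[0.1,0,0,0.2,0],[0,0,0,0.2,0],[0,0,0,0.2,0],[0,0,0,0.2,0],[0,0,0,0.2,0]]]' 40; python3 go.py 0.5947 0.2473 0.078 107
```

```text
time: 3.87
tcp_pos: [0.5938, 0.247, 0.0815]
ee_rot: [-0.811, -3.035, 0.011]
contact_force: [-6.6, -6.2, 7.7]
finger_gap: 0.013
grasp_force: 40.4
t 3.87 tcp [0.5938 0.247  0.0815] ydir 60.06 zax [-0.002 -0.007 -1.   ] q7 0.221 F [-6.6 -6.2  7.7] gap 0.013 gf 40.4
row shift [-0.0017  0.0018  0.0087] turn -0.2608 (deg -46.9 ) alt 0.7392
```

```bash
python3 -m jog '[[[0,0,0,0,-0.04],[0,0,0,0,-0.08],[0,0,0,0,-0.12],[0,0,0,0,-0.16],[0,0,0,0,-0.2],[0,0,0,0,-0.24],[0,0,0,0,-0.26],[0,0,0,0,-0.26],[0,0,0,0,-0.26],[0,0,0,0,-0.26]]]'; python3 go.py 0.5947 0.2473 0.078 107
python3 -m jog '[[[0.3,0,0,0,0],[0.5,0,0,0,0],[0.5,0,0,0,0],[0.5,0,0,0,0],[0.5,0,0,-0.1,0],[0.5,0,0,-0.2,0],[0.5,0,0,-0.2,0],[0.5,0,0,-0.2,0],[0.5,0,0,-0.2,0],[0.5,0,0,-0.2,0]]]'; python3 - <<'E'
from h import *
i=r.camera_info("wrist");im=r.capture("wrist");cv2.imwrite("pics/w3.png",im)
np.save("w3T.npy",i["T"])
E
python3 go.py 0.65 0.0655 0.161 17
```

```text
time: 4.7
tcp_pos: [0.5938, 0.2472, 0.0815]
ee_rot: [0.46, -3.105, 0.01]
contact_force: [-7.0, -6.9, 7.9]
finger_gap: 0.013
grasp_force: 40.4
t 4.7 tcp [0.5938 0.2472 0.0815] ydir 106.84 zax [-0.002 -0.007 -1.   ] q7 0.952 F [-7.  -6.9  7.9] gap 0.013 gf 40.4
row shift [-0.0023 -0.0003  0.0087] turn -0.0009 (deg -0.2 ) alt 0.9991
time: 5.53
tcp_pos: [0.5938, 0.2494, 0.1578]
ee_rot: [0.463, -3.105, 0.002]
contact_force: [0.1, 0.2, -0.6]
finger_gap: 0.0427
grasp_force: 0.0
t 5.58 tcp [0.5936 0.2493 0.1574] ydir 106.94 zax [-0.003 -0.001 -1.   ] q7 1.004 F [ 0.2 -0.2 -0.3] gap 0.0431 gf 0.0
row shift [-0.001  -0.4806 -0.0086] turn 0.4997 (deg 89.9 ) alt -0.5003
```

View pics/w3.png

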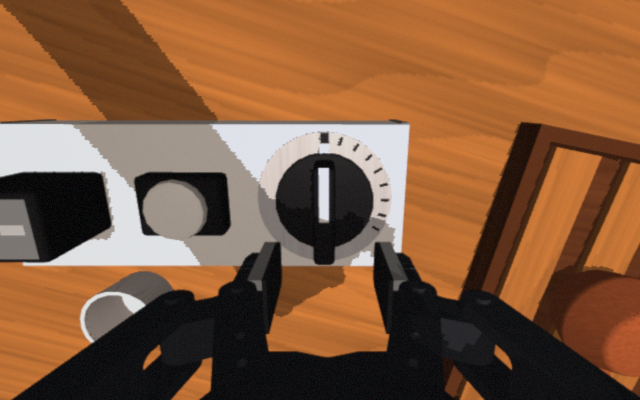

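Pointer line (323,190) is in line with the zero mark (324,137). I'll check the angle numerically.

```bash
python3 - <<'E'
from h import *
im=cv2.imread("pics/w3.png");i=r.camera_info("wrist");i["T"]=np.load("w3T.npy")
P=lambda c,z:np.array([cast(i,p[0],z)[:2] for p in c],np.float32)
cen=lambda m:(lambda k:(k["m10"]/k["m00"],k["m01"]/k["m00"]))(cv2.moments(m,True))
m=seg(im,(0,0,150),(179,60,255),(314,162,333,226));c=big(m);q=cv2.minAreaRect(P(c,.106));print("line",q)
v=cv2.fitLine(P(c,.106),cv2.DIST_L2,0,.01,.01).ravel();print("line",np.degrees(np.arctan2(v[1],v[0])))
m=seg(im,(0,0,0),(179,255,90),(317,131,332,144));z=cast(i,cen(m),.06)[:2];print("zero",z)
a=cast(i,(40,124),.06)[:2];b=cast(i,(408,125),.06)[:2];d=b-a;print("edge",np.degrees(np.arctan2(-d[0],d[1])))
print("dial",z+.043*np.array([np.cos(.2967),np.sin(.2967)]))
E
```

```text
line ((0.5795479416847229, 0.24290350079536438), (0.03329984471201897, 0.00595923000946641), 16.957670211791992)
line 17.032429
zero [0.55064638 0.23430667]
edge 16.765900045284827
dial [0.59176756 0.24687841]
```

```bash
python3 - <<'E'
from h import *
i=r.camera_info("top")
for n,u,z in(("flask base",(351,106),0),("flask cap",(357,82),.185),("tin top",(418,90),.11),("mug",(356,241),.09)):
    p=cast(i,u,z)[:2];print(n,p,p-[.649,.0653])
E
python3 go.py 0.649 0.0653 0.19 17
```

```text
flask base [ 0.76158252 -0.09175931] [ 0.11258252 -0.15705931]
flask cap [ 0.7672585  -0.08930334] [ 0.1182585  -0.15460334]
tin top [ 0.76751541 -0.24550968] [ 0.11851541 -0.31080968]
mug [ 0.4056836  -0.08367206] [-0.2433164  -0.14897206]
t 5.58 tcp [0.5936 0.2493 0.1574] ydir 106.94 zax [-0.003 -0.001 -1.   ] q7 1.004 F [ 0.2 -0.2 -0.3] gap 0.0431 gf 0.0
row shift [ 0.0018 -0.4804 -0.0811] turn 0.4997 (deg 89.9 ) alt -0.5003
```

Flask is well clear (190 mm).

```bash
python3 -m jog '[[[1,0,0,-0.08,0.04],[1,0,-0.1,-0.08,0.08],[1,0,-0.2,-0.08,0.12],[1,0,-0.3,-0.08,0.16],[1,0,-0.4,-0.08,0.2],[1,0,-0.48,-0.08,0.24],[1,0,-0.48,-0.08,0.28],[1,0,-0.48,-0.08,0.32],[1,0,-0.48,-0.08,0.36],[1,0,-0.48,-0.08,0.4]]]'; python3 -m jog '[[[1,0,0,0,0.05],[1,0,0,0,0.1],[1,0,0,0,0.1],[1,0,0,0,0.1],[1,0,0,0,0.1]]]';python3 go.py 0.649 0.0653 0.08 17; python3 - <<'E'
from h import *
i=r.camera_info("wrist");im=r.capture("wrist");cv2.imwrite("pics/w4.png",im)
np.save("w4T.npy",i["T"])
E
```

```text
time: 6.42
tcp_pos: [0.6495, 0.0657, 0.1893]
ee_rot: [-1.451, -2.783, 0.002]
contact_force: [-0.1, 0.6, 0.5]
finger_gap: 0.0852
grasp_force: 0.0
time: 6.83
tcp_pos: [0.6497, 0.0663, 0.1899]
ee_rot: [-1.858, -2.531, 0.003]
contact_force: [-0.2, -0.5, 0.9]
finger_gap: 0.0854
grasp_force: 0.0
t 6.83 tcp [0.6497 0.0663 0.1899] ydir 17.44 zax [-0.002 -0.    -1.   ] q7 -0.096 F [-0.2 -0.5  0.9] gap 0.0854 gf 0.0
row shift [-0.0019 -0.0018  0.2747] turn 0.0025 (deg 0.4 ) alt -0.9975
```

View pics/w4.png

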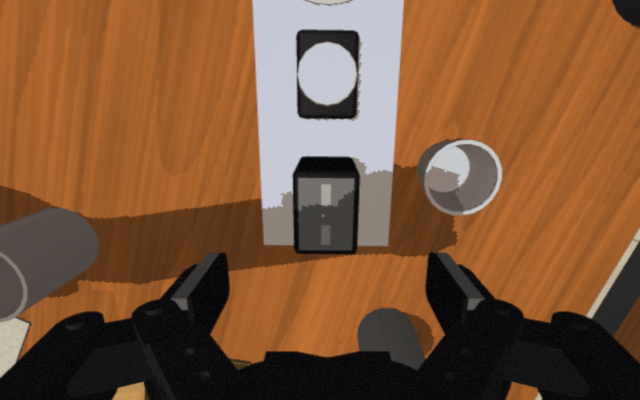

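Charger top centred at column 326 between fingers (228–428), rows 178–252. Descending and gripping.

```bash
python3 -m jog '[[[1,-0.001,-0.001,0.08,0.002],[1,-0.001,-0.001,0.16,0.002],[1,-0.001,-0.001,0.22,0.002],[1,-0.001,-0.001,0.25,0.002],[1,-0.001,-0.001,0.272,0.002],[1,-0.001,-0.001,0.272,0.002],[1,-0.001,-0.001,0.272,0.002],[0.4,-0.001,-0.001,0.272,0.002],[0,-0.001,-0.001,0.272,0.002],[0,-0.001,-0.001,0.272,0.002]]]' 80;python3 -m jog '[[[0,0,0,0,0],[0,0,0,0,0],[0,0,0,0,0],[0,0,0,0,0]]]' ;python3 go.py 0.649 0.0653 0.08 17
```

```text
time: 7.72
tcp_pos: [0.6515, 0.0663, 0.0843]
ee_rot: [1.868, 2.523, 0.003]
contact_force: [-0.8, -0.9, -0.3]
finger_gap: 0.0514
grasp_force: 0.0
time: 8.05
tcp_pos: [0.6503, 0.0658, 0.0841]
ee_rot: [1.869, 2.524, -0.001]
contact_force: [-2.6, -0.8, 4.6]
finger_gap: 0.0434
grasp_force: 81.0
t 8.05 tcp [0.6503 0.0658 0.0841] ydir 16.96 zax [ 0.    -0.001 -1.   ] q7 -0.16 F [-2.6 -0.8  4.6] gap 0.0434 gf 81.0
row shift [-0.0004 -0.0034  0.0103] turn -0.0002 (deg -0.0 ) alt 0.9998
```

```bash
python3 -m jog '[[[0,0,0,-0.01,0],[0,0,0,-0.02,0],[0,0,0,-0.03,0],[0,0,0,-0.04,0],[0,0,0,-0.05,0],[0,0,0,-0.065,0],[0,0,0,-0.08,0],[0,0,0,-0.1,0],[0,0,0,-0.12,0],[0,0,0,-0.14,0]]]'; python3 -m jog '[[[0,0,0,-0.02,0],[0,0,0,-0.06,0],[0,0,0,-0.1,0],[0,0,0,-0.14,0],[0,0,0,-0.14,0],[0,0,0,-0.14,0],[0,0,0,-0.14,0]]]';python3 go.py 0.4684 -0.2609 0.195 7.1;python3 - <<'E'
from h import *
i=r.camera_info("side");im=r.capture("side");cv2.imwrite("pics/s5.png",im)
E
```

```text
time: 8.88
tcp_pos: [0.6504, 0.066, 0.1397]
ee_rot: [1.869, 2.524, 0.001]
contact_force: [0.1, 0.3, -1.5]
finger_gap: 0.043
grasp_force: 83.7
time: 9.47
tcp_pos: [0.6497, 0.0658, 0.1938]
ee_rot: [-1.869, -2.524, 0.001]
contact_force: [0.0, -0.8, -1.9]
finger_gap: 0.0431
grasp_force: 83.6
t 9.47 tcp [0.6497 0.0658 0.1938] ydir 16.97 zax [-0.001 -0.    -1.   ] q7 -0.101 F [ 0.  -0.8 -1.9] gap 0.0431 gf 83.6
row shift [-0.6489 -0.6718 -0.0022] turn 0.0548 (deg 9.9 ) alt -0.9452
```

View pics/s5.png

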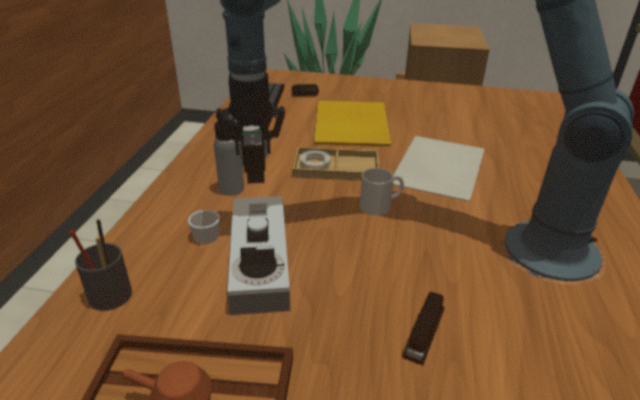

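Charger is out (hanging at ~(255,160)), dial still at zero. Moving over the bay.

```bash
python3 -m jog '[[[0,-0.03,-0.03,0,0.01],[0,-0.08,-0.08,0,0.02],[0,-0.14,-0.145,0,0.03],[0,-0.2,-0.21,0,0.04],[0,-0.26,-0.27,0,0.055],[0,-0.32,-0.33,0,0.055],[0,-0.38,-0.395,0,0.055],[0,-0.44,-0.455,0,0.055],[0,-0.5,-0.52,0,0.055],[0,-0.56,-0.58,0,0.055]]]'; python3 -m jog '[[[0,-0.04,-0.04,0,0],[0,-0.07,-0.07,0,0],[0,-0.089,-0.092,0,0],[0,-0.089,-0.092,0,0],[0,-0.089,-0.092,0,0],[0,-0.089,-0.092,0,0]]]';python3 go.py 0.4684 -0.2609 0.065 7.1;python3 - <<'E'
from h import *
i=r.camera_info("wrist");im=r.capture("wrist");cv2.imwrite("pics/w6.png",im)
i=r.camera_info("side");im=r.capture("side");cv2.imwrite("pics/s6.png",cv2.resize(im[60:240,220:460],None,fx=3,fy=3))
E
```

```text
time: 10.35
tcp_pos: [0.4906, -0.2181, 0.1934]
ee_rot: [-2.082, -2.35, 0.003]
contact_force: [1.2, -0.6, -1.8]
finger_gap: 0.0432
grasp_force: 83.5
time: 10.85
tcp_pos: [0.4623, -0.2542, 0.1944]
ee_rot: [-2.078, -2.356, -0.002]
contact_force: [-0.5, -0.5, -1.1]
finger_gap: 0.0431
grasp_force: 83.6
t 10.85 tcp [ 0.4623 -0.2542  0.1944] ydir 7.18 zax [ 0.001  0.001 -1.   ] q7 0.439 F [-0.5 -0.5 -1.1] gap 0.0431 gf 83.6
row shift [-0.019   0.0128  0.3234] turn 0.0004 (deg 0.1 ) alt -0.9996
```

View pics/w6.png

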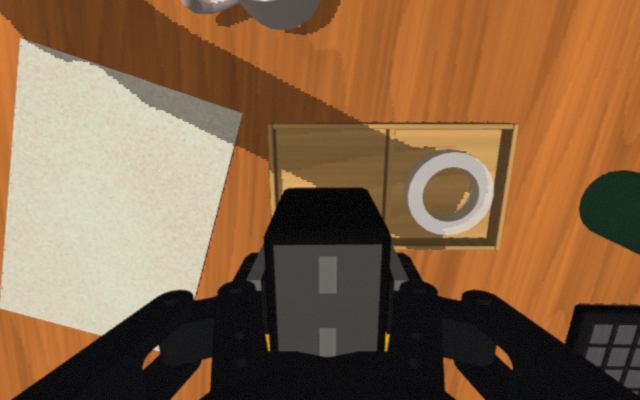

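The tray's empty bay is below the charger and divider is at column 388, tray left wall at 272. Descending partway with the small correction.

```bash
python3 -m jog '[[[0,-0.019,0.013,0.04,0],[0,-0.019,0.013,0.08,0],[0,-0.019,0.013,0.12,0],[0,-0.019,0.013,0.16,0],[0,-0.019,0.013,0.2,0],[0,-0.019,0.013,0.2,0],[0,-0.019,0.013,0.2,0],[0,-0.019,0.013,0.2,0]]]';python3 go.py 0.4684 -0.2609 0.06 7.1;python3 - <<'E'
from h import *
i=r.camera_info("wrist");im=r.capture("wrist");cv2.imwrite("pics/w7.png",im)
for u in((0,0),):pass
np.save("w7T.npy",i["T"])
E
```

```text
time: 11.62
tcp_pos: [0.4689, -0.2622, 0.1153]
ee_rot: [2.078, 2.355, 0.001]
contact_force: [0.4, 0.5, -2.2]
finger_gap: 0.0433
grasp_force: 83.5
t 11.62 tcp [ 0.4689 -0.2622  0.1153] ydir 7.15 zax [ 0.002 -0.    -1.   ] q7 0.382 F [ 0.4  0.5 -2.2] gap 0.0433 gf 83.5
row shift [ 0.0034 -0.0011  0.1383] turn 0.0003 (deg 0.1 ) alt -0.9997
```

View pics/w7.png

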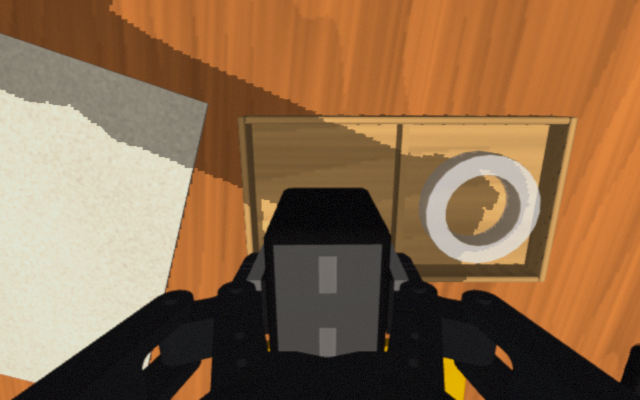

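Charger (centre column 327) sits midway between the wall (250) and the divider (398). Lowering gently.

```bash
python3 -m jog '[[[0,0.003,0,0.03,0],[0,0.003,0,0.06,0],[0,0.003,0,0.09,0],[0,0.003,0,0.11,0],[0,0.003,0,0.12,0],[0,0.003,0,0.125,0],[0,0.003,0,0.127,0],[0,0.003,0,0.129,0],[0,0.003,0,0.129,0],[0,0.003,0,0.129,0]]]';python3 -m jog '[[[0,0,0,0.003,0],[0,0,0,0.005,0],[0,0,0,0.007,0],[0,0,0,0.009,0],[0,0,0,0.009,0],[0,0,0,0.009,0]]]';python3 go.py 0.4684 -0.2609 0.06 7.1
```

```text
time: 12.5
tcp_pos: [0.4679, -0.2618, 0.0634]
ee_rot: [2.08, 2.353, 0.0]
contact_force: [-0.1, -1.1, -1.8]
finger_gap: 0.0432
grasp_force: 83.5
time: 13.0
tcp_pos: [0.4674, -0.2615, 0.0592]
ee_rot: [-2.08, -2.354, 0.0]
contact_force: [-0.1, 0.9, -1.6]
finger_gap: 0.0436
grasp_force: 83.7
t 13.0 tcp [ 0.4674 -0.2615  0.0592] ydir 7.07 zax [-0.  0. -1.] q7 0.334 F [-0.1  0.9 -1.6] gap 0.0436 gf 83.7
row shift [ 0.0013  0.0026 -0.002 ] turn -0.0002 (deg -0.0 ) alt 0.9998
```

Not in contact yet; continue in 1 mm steps.

```bash
python3 -m jog '[[[0,0,0,0.001,0],[0,0,0,0.003,0],[0,0,0,0.003,0],[0,0,0,0.003,0]]]';python3 -m jog '[[[0,0,0,0.002,0],[0,0,0,0.003,0],[0,0,0,0.003,0],[0,0,0,0.003,0]]]'
```

```text
time: 13.33
tcp_pos: [0.4675, -0.2616, 0.0591]
ee_rot: [-2.08, -2.354, 0.001]
contact_force: [-2.9, 1.3, 5.2]
finger_gap: 0.0434
grasp_force: 84.3
time: 13.67
tcp_pos: [0.4676, -0.2616, 0.059]
ee_rot: [-2.08, -2.354, 0.002]
contact_force: [-4.6, 2.6, 12.4]
finger_gap: 0.0432
grasp_force: 85.2
```

Contact. Back off 1 mm to relieve the load, release, rise.

```bash
python3 -m jog '[[[0,0,0,-0.003,0],[0,0,0,-0.004,0],[0.6,0,0,-0.004,0],[0.7,0,0,-0.004,0],[0.85,0,0,-0.004,0],[0.85,0,0,-0.004,0],[0.85,0,0,-0.004,0],[0.85,0,0,-0.004,0],[0.85,0,0,-0.004,0]]]' 20; python3 -m jog '[[[0.85,0,0,-0.04,0],[0.85,0,0,-0.1,0],[0.85,0,0,-0.18,0],[0.85,0,0,-0.26,0],[0.85,0,0,-0.34,0],[0.85,0,0,-0.4,0],[0.85,0,0,-0.4,0],[0.85,0,0,-0.4,0],[0.85,0,0,-0.4,0]]]'; python3 - <<'E'
from h import *
a=r.capture("side")[60:320,200:440];b=r.capture("top")[100:260,170:480]
cv2.imwrite("pics/f.png",np.vstack([cv2.resize(a,(310,336)),b]))
E
```

```text
time: 14.42
tcp_pos: [0.4675, -0.2615, 0.0584]
ee_rot: [-2.08, -2.354, -0.0]
contact_force: [-0.4, -0.4, 0.6]
finger_gap: 0.0724
grasp_force: 0.0
time: 15.17
tcp_pos: [0.4668, -0.2614, 0.2178]
ee_rot: [-2.08, -2.353, 0.001]
contact_force: [0.1, -0.0, -0.1]
finger_gap: 0.0727
grasp_force: 0.0
```

View pics/f.png

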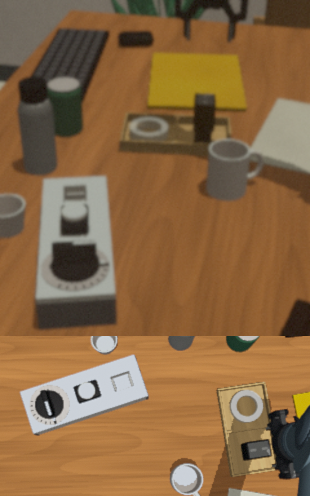

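The charger stands upright in the empty bay (205,117 in the side crop). The dial is at zero, the night light is plugged in, and the robot is clear.

```bash
python3 -c "
from bench import r
print(r.finish_job())"
```

```text
the job is handed in; nothing more can be done
None
```

I turned the dial to zero, pulled the charger and stood it upright in the tray's empty bay, left the night light plugged in, and handed the job in at about 15 s; the hand-in returned no verdict.

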